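Treadle-release turned balls into a catch tin

ROBOT

A 7-joint arm with a two-finger parallel gripper is mounted at the origin on the work surface. World frame = base frame: x ahead of the robot, y to its left, z up, the work surface at z = 0. Lengths are in m, angles in rad, forces in N, time in s.
With the tool pointing down it reaches from about 0.425 to 0.925 m from the base axis. Payload 6.8 kg.
Tool frame: the origin (TCP) lies on the front face of the gripper's body, between the roots of the fingers; the fingertips stand 73 mm ahead of it and the grasp point (between the pads) lies 54 mm ahead of it (env.nose_length is the distance from the TCP to the fingertips, in m); z points along the fingers, y is the line along which they close (so a half turn about z gives the same grasp; the last joint's range is limited). The gripper opens to 85 mm and grips with 20 to 120 N. Pads are 22 mm wide; open, the fingers measure 114 mm over their backs; the gripper's body (76 mm by 85 mm) begins 54 mm behind the grasp point. The pads swing forward as they close: fully open they stand 13 mm farther back than shut.
Start: joints at [1.188, 0.477, 0.022, 1.555, -0.011, 1.109, -0.083], TCP at [0.183, -0.65, 0.304] pointing down, gripper open.
Joint ranges: [-2.96, 2.96], [-0.34, 2.1], [-1.41, 1.46], [0.24, 2.44], [-1.37, 4.51], [0.17, 1.92], [-2.96, 2.96]. Speed limits (rad/s): [2.39, 2.39, 3.14, 3.14, 3.14, 3.14, 3.14].

INTERFACE

Orientations are given as a unit quaternion [w, x, y, z].
In Python, from cell import env, kin, camera, calibration, job gives the robot as it stands. The module is installed in compiled form; this text tells all that it offers. Calls block until the motion is done:
- env.reach(position, orientation): joint-space move of the TCP to a pose.
- env.movel(position, velocity=0.15, rot=None, stop_force=None): straight line of the TCP; rot=None keeps the orientation; velocity is the mean speed in m/s. With stop_force (N) it stops when the force on the tool has changed by that much, and returns True; else False.
- env.goto_joints(angles): joint-space move.
- env.grip(opening, f_grip=None): finger opening in m; f_grip is the grip in N (None keeps the last); returns when the fingers have stopped.
- env.dwell(seconds).
- kin.inverse_kinematics(position, orientation): joint angles nearest the present ones, or None.
- env.get_state(): the state.
- camera(name): name is "side" or "top" or "wrist"; returns (picture, depth): 384x512x3 uint8, blue, green, red; 384x512 float32, m along the optical axis (not along the pixel's ray), 0 where there is no reading.
- calibration(name): a dict with "fx", "fy", "cx", "cy" (pixels), "rvec" (rotation vector, rad) and "tvec" (3), from world to camera coordinates, as OpenCV has them. Camera axes: x right, y down, z forward; pixel columns grow to the right and rows downward; lengths in m; the calibration is good to about 2 mm. A picture is of the moment at which its call begins: read the wrist's pose just before it. calibration takes no time and is no camera call; for the wrist camera it gives the pose at the moment of the call.
A pose or a line that the arm cannot do raises env.PlanningError and nothing moves.
- job.job_done(): hands the job in; it is judged then, once.
The state is a dict: "time": time; "qpos": joint angles; "joint_velocities": joint speeds; "joint_torque": joint torques, N m; "tcp_pos": TCP position; "orientation": TCP orientation; "force": force on the tool from outside, world axes, zero at the start; "torque": the same for the moment, N m; "opening": finger opening in m; "gripper_force": force on a finger pad.
Only numpy, scipy, OpenCV 4.12 (cv2) and the standard library are available. Lean on these libraries where they do the work, as an engineer would, in place of code of your own. Each camera call takes 0.05 s, during which the arm holds its last target. There are 200 camera calls.

TASK

Stand the open tin upright on the bench, centred under the outlet of the green feeder's funnel. Then press the feeder's pedal right down to its stop and keep it down until all three wooden balls have run through the funnel into the tin, and let the pedal come back up. Leave the tin standing there and do not disturb the other things on the bench.

Things in the scene. Friction and masses are not known exactly. Their poses are not given: they have to be found in the camera images.
- feeder: Green bench machine, fixed; origin on the bench surface, x away from the robot at yaw 0, y to its left. Base plate x -100..100, y -230..30 mm, 12 mm high; column x -15..55, y -50..0. Pedal at y = -180, funnel axis at x = 0, y = 120, bare bench under the funnel. Sloping ball channel along y on top: x -22..22, y -60..75, up to 235 mm high; gate guides at y = 60 up to 284 mm.
- outlet (a point): Centre of the lower edge of the round steel funnel's outlet: 48 mm bore, 100 mm above the bench, 15 mm above the rim of the tin when that stands below it. The funnel widens to 116 mm at 168 mm height and has an eight-sided collar (at most 65 mm from the axis) up to 222 mm. Axes as the feeder's.
- gate (a joint): Lift of the upright aluminium gate plate that holds the balls in the channel, m: 0 = shut, 0.034 = open. The pedal lifts it in proportion. Balls pass only in about the last fifth of the pedal's travel; all three are in the tin within about 1.5 s of the pedal being held at its stop. Let go earlier, the gate may come down on a ball.
- pedal (a joint): Angle of the spring pedal, rad: 0 = up at rest, 0.35 = at its stop. Dark steel plate 150 mm long, 80 mm wide, with a ribbed black pad, hinged at its far end along the feeder's y; it slopes up towards the robot by 0.36 rad at rest and is level within 0.01 rad when down. Its spring pushes it back up: at the pad about 2 N at first, 7 N at the stop.
- pedal_hinge (a point): Middle of the pedal's hinge line, 34 mm above the bench, fixed in the feeder at x = 75, y = -180 mm; axes as the feeder's.
- pedal_pad (a point): Point on top of the pedal's rubber pad, on its middle line, 115 mm from the hinge and 35 mm from the free near end: a good place to press. It moves with the pedal: 82 mm above the bench at rest, 43 mm with the pedal at its stop.
- tin: Loose open round steel tin, 78 mm outside and 72 mm inside diameter, 85 mm high, 4 mm bottom, about 0.2 kg, with a straight dark wooden handle bar (18 x 18 mm, centre 48 mm above the underside) along the tin's -x, ending 167 mm from its axis. Origin: centre of the underside; z up. Starts on the bench left of the feeder, handle roughly towards the robot.
- tin_grip (a point): Point inside the tin's handle bar, 130 mm from the tin's axis, 48 mm above its underside; the bar runs along the tin's x axis. Can be pinched across the bar from above; the tin slides well on the bench.
- ball0_center (a point): Centre of wooden ball 0 (30 mm diameter, 12 g); at the start the lowest in the channel, against the gate.
- ball1_center (a point): Centre of wooden ball 1 (30 mm diameter, 12 g); at the start the middle one in the channel.
- ball2_center (a point): Centre of wooden ball 2 (30 mm diameter, 12 g); at the start the highest in the channel.
- ball0: Wooden ball 0 (30 mm diameter); its origin is on its surface and turns with it: use the point ball0_center for its position.
- ball1: Wooden ball 1 (30 mm diameter); its origin is on its surface and turns with it: use the point ball1_center for its position.
- ball2: Wooden ball 2 (30 mm diameter); its origin is on its surface and turns with it: use the point ball2_center for its position.
- offcut: Bystander: wooden offcut 150 x 70 x 40 mm lying to the left of the feeder, beyond the tin; origin centre of the underside. Leave alone.
- wax_jar: Bystander: closed amber jar, 72 mm diameter, 85 mm high; origin centre of the underside. Leave alone.
- brush: Bystander: hand brush lying to the right of the robot; lies along its x axis. Leave alone.
- stone: Bystander: grey sharpening stone 200 x 70 x 25 mm lying to the right of the feeder; origin centre of the underside. Leave alone.

How it is judged:
On the way, in this order (a step that is already met when the one before it is completed fails the run):
1. the tin stands upright on the bench under the funnel's outlet, its axis within 20 mm of the outlet's (horizontal distance between tin and outlet below 0.02 m and angle between tin's own z axis and vertical below 0.08 rad and height (world z) of tin below 0.006 m), for 0.2 s.
2. the pedal is pressed down to its stop (over 0.325 of 0.35 rad) and held while the tin stands there (all of step 1 and value of joint pedal above 0.325 rad), for 0.4 s.
At the end, for the whole second after the job is handed in: All three balls lie at rest in the tin (below its rim); the tin stands upright on the bench at rest, its axis within 20 mm of the funnel outlet's; the pedal is back up (under 0.04 rad) (all of step 1 and horizontal distance between each of ball0_center, ball1_center, ball2_center and tin below 0.036 m and z of ball0_center in the frame of tin between 0 and 0.085 m and linear speed of each of ball0, ball1, ball2 below 0.05 m/s and z of ball1_center in the frame of tin between 0 and 0.085 m and z of ball2_center in the frame of tin between 0 and 0.085 m and value of joint pedal below 0.04 rad and linear speed of tin below 0.02 m/s); the robot touches nothing.
It fails at once if a bystander (offcut, jar, brush or stone) is moved by more than 30 mm (distance of any of offcut, wax_jar, brush, stone from where it was at the start of the episode above 0.03 m).
It also fails if it takes over 64 s, if anything falls off the work surface, if the arm or the gripper's body presses on something with over 40 N, if the wrist force passes 120 N, or if a joint passes its speed limit or range.

## Working session

There is one attempt and no reset: what is moved stays moved. The work goes in short steps, each a Python script; the robot and the scene stay as the last script left them, time stands still between calls to the robot, and variables do not carry over. Pictures are saved under pics/ and viewed, at most 10 in all, crops included, and the job is handed in when it is done.

```bash
mkdir -p pics; cat > h.py <<'E'
import numpy as np, cv2
from cell import env, kin, camera, calibration, job
def world(cal,d,u,v):
    R=cv2.Rodrigues(np.array(cal["rvec"],float))[0]; t=np.array(cal["tvec"],float).ravel()
    z=d[v,u]; p=np.stack([(u-cal["cx"])/cal["fx"]*z,(v-cal["cy"])/cal["fy"]*z,z],-1)
    return (p-t)@R
def cloud(name):
    cal=calibration(name); im,d=camera(name)
    v,u=np.mgrid[:384,:512]
    return im,d,world(cal,d,u,v)
E
python3 - <<'E'
from h import *
for n in("top","side"):
    im,d,P=cloud(n); cv2.imwrite(f"pics/{n}0.png",cv2.resize(im,(768,576))); np.savez(f"{n}0.npz",im=im,d=d,P=P)
s=env.get_state(); print(s["time"],s["tcp_pos"],s["orientation"],s["opening"])
E
```

```text
0.1 [ 0.18302834 -0.64928087  0.30303605] [-7.94216139e-04  9.90578073e-01  1.36946774e-01 -1.77307718e-04] 0.08525807722236826
```

View pics/top0.png

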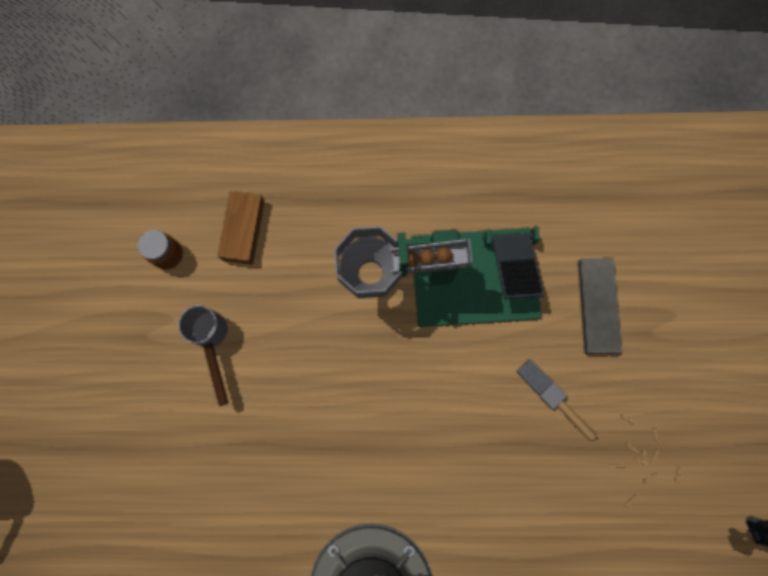

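View pics/side0.png

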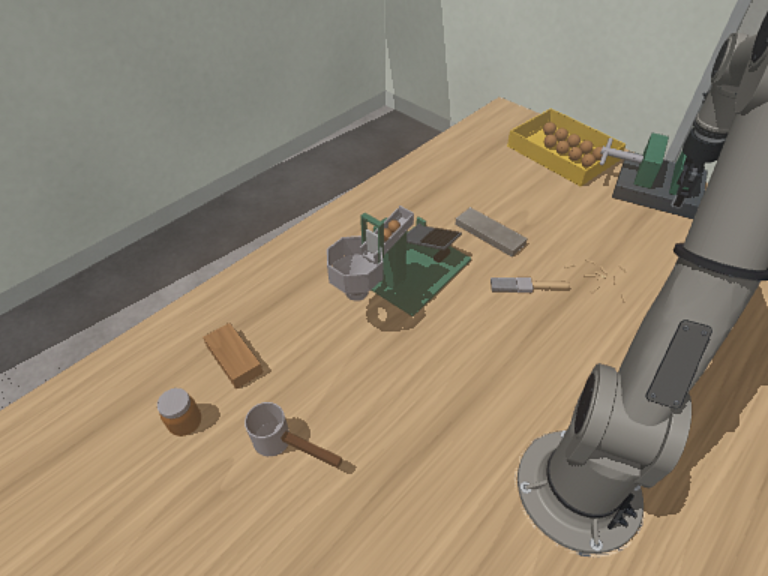

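The top view shows the tin at (203,327) with its handle end at (222,402), the funnel at (368,263), the pedal at (518,265), the brush at (558,400) and the jar and offcut at upper left. All of these are in enlarged pixels (scale 1.5).

```bash
python3 - <<'E'
from h import *
from scipy.optimize import least_squares
D=np.load("top0.npz"); im,P=D["im"].astype(int),D["P"]
def box(u0,u1,v0,v1): 
    m=np.zeros(P.shape[:2],bool); m[int(v0/1.5):int(v1/1.5),int(u0/1.5):int(u1/1.5)]=1; return m
z=P[...,2]; B,G,R=im[...,0],im[...,1],im[...,2]
print("bench z",np.median(z[box(300,500,420,500)]))
def circ(q): 
    f=least_squares(lambda p:np.hypot(q[:,0]-p[0],q[:,1]-p[1])-p[2],[*q.mean(0)[:2],.04],loss="soft_l1",f_scale=.002); return f.x
q=P[box(170,240,295,360)&(z>.078)&(z<.092)]; print("tin",len(q),circ(q)); t=circ(q)
q=P[box(195,245,345,415)&(z>.045)&(z<.07)]; c=q[:,:2].mean(0); w=np.linalg.svd(q[:,:2]-c)[2][0]
print("handle",len(q),c,q[:,2].mean(),"yaw pca",np.arctan2(-w[1]*np.sign(-w[0])*-1,abs(w[0])),"from axis",np.arctan2(*(t[:2]-c)[::-1]))
print("end",((q[:,:2]-t[:2])@(-(t[:2]-c)/np.linalg.norm(t[:2]-c))).max())
q=P[box(325,402,220,305)&(z>.21)&(z<.232)]; print("collar",len(q),circ(q),cv2.minAreaRect(q[:,:2].astype(np.float32)))
m=box(405,550,220,335)&(z>.006)&(z<.02)&(G>R+8); q=P[m]; print("base",len(q),cv2.minAreaRect(q[:,:2].astype(np.float32)))
m=box(490,550,225,300)&(z>.035)&(z<.11); q=P[m]; print("pedal",len(q),cv2.minAreaRect(q[:,:2].astype(np.float32)),q[:,2].max())
for n,b in dict(jar=(130,190,225,275),offcut=(210,270,185,270),stone=(570,630,250,360),brush=(510,600,355,445)).items():
    q=P[box(*b)&(z>.012)]; print(n,q.min(0).round(3),q.max(0).round(3))
E
```

```text
bench z 0.0014037734111490543
tin 119 [0.51478982 0.34382587 0.0372714 ]
handle 280 [0.41529418 0.31096874] 0.056853502599947446 yaw pca -0.31394912404225594 from axis 0.3189611949426858
end 0.16630458663333722
collar 244 [ 0.60989347 -0.00402536  0.05979133] ((0.6106813549995422, -0.0019214153289794922), (0.12136754393577576, 0.11482060700654984), 4.455816745758057)
base 2719 ((0.6231809854507446, -0.2224401831626892), (0.20034566521644592, 0.25625717639923096), 3.5812361240386963)
pedal 1210 ((0.6389346718788147, -0.3061519265174866), (0.1529727280139923, 0.10647407174110413), 3.7551591396331787) 0.09881662476728077
jar [ 0.354 -0.042  0.012] [0.713 0.479 1.246]
offcut [ 0.354 -0.042  0.012] [0.814 0.324 1.246]
stone [ 0.354 -0.515  0.012] [ 0.656 -0.042  1.246]
brush [ 0.284 -0.453  0.012] [ 0.446 -0.042  1.246]
```

```bash
cat >> h.py <<'E'
from scipy.spatial.transform import Rotation as Rn
def quat(psi,flip=0):
    x=np.array([-np.cos(psi),-np.sin(psi),0])*(-1 if flip else 1); z=np.array([0,0,-1.]); y=np.cross(z,x)
    q=Rn.from_matrix(np.c_[x,y,z]).as_quat(); return [float(q[3]),*map(float,q[:3])]
TIN=np.array([.5148,.3438]); TPSI=.316; OUT=np.array([.6097,-.0032]); FY=.064; G=.145
def tcp(axis,psi,z): return [axis[0]-G*np.cos(psi),axis[1]-G*np.sin(psi),z]
PAD=[.590,-.3046]
E
python3 - <<'E'
from h import *
s=env.get_state(); c=calibration("wrist"); R=cv2.Rodrigues(np.array(c["rvec"],float))[0]; p=-R.T@np.array(c["tvec"]).ravel()
w,x,y,z=s["orientation"]; print("cam in tool",(Rn.from_quat([x,y,z,w]).inv().apply(p-s["tcp_pos"])).round(3))
for f in(0,1):
  for n,po,ps in(("grip",tcp(TIN,TPSI,.102),TPSI),("place",tcp(OUT,FY,.102),FY),("placed.25",tcp(OUT,.25,.102),.25),("press",[*PAD,.116],FY)):
    q=kin.inverse_kinematics(po,quat(ps,f)); print(f,n,None if q is None else np.round(q,2))
E
```

```text
cam in tool [ 0.085 -0.    -0.07 ]
0 grip [-0.02  0.7  -0.99  2.11  0.85  0.8   0.34]
0 place [ 0.44  0.54 -0.67  2.16  0.58  0.62  0.99]
0 placed.25 [ 0.51  0.55 -0.68  2.15  0.59  0.63  1.23]
0 press [ 0.8   0.75 -0.61  1.68  0.53  0.88  1.61]
1 grip [-0.23  0.57 -0.7   2.12  0.61  0.65 -2.61]
1 place [ 0.2   0.48 -0.36  2.18  0.33  0.54 -1.92]
1 placed.25 [ 0.23  0.48 -0.33  2.16  0.3   0.54 -1.65]
1 press [ 0.44  0.67 -0.08  1.71  0.07  0.77 -1.18]
```

```bash
python3 - <<'E'
from h import *
s=env.get_state(); p=s["tcp_pos"]
env.movel([p[0],p[1],.43],velocity=.25)
env.reach(tcp(TIN,TPSI,.40),quat(TPSI)); print(env.get_state()["time"])
env.movel(tcp(TIN,TPSI,.22),velocity=.25)
im,d,P=cloud("wrist"); cv2.imwrite("pics/w1.png",im); np.savez("w1.npz",im=im,P=P)
s=env.get_state(); print(s["time"],s["tcp_pos"],s["force"])
E
```

```text
4.1333
5.05 [0.37763846 0.29956356 0.22144244] [-0.12982534 -0.45631601  0.72403226]
```

View pics/w1.png

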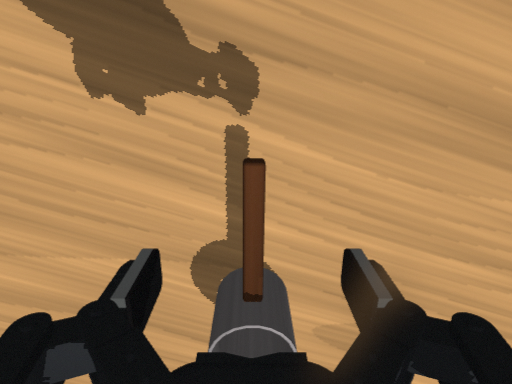

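The handle bar (columns 243–265) lies centred between the fingers (150 and 352), so I'll grasp it and slide the tin over.

```bash
python3 - <<'E'
from h import *
env.movel(tcp(TIN,TPSI,.102),velocity=.12)
env.grip(.01,f_grip=50); s=env.get_state(); print(s["time"],s["opening"],s["gripper_force"],s["force"],s["tcp_pos"])
if s["opening"]>.012:
    env.movel(tcp(TIN,TPSI,.105),velocity=.03)
    env.movel(tcp(OUT,FY,.105),velocity=.10,rot=quat(FY))
    print(env.movel(tcp(OUT,FY,.1015),velocity=.02,stop_force=8))
    s=env.get_state(); print(s["time"],s["opening"],s["force"],s["tcp_pos"])
for n in("side","top","wrist"):
    im,d,P=cloud(n); cv2.imwrite(f"pics/{n}2.png",im); np.savez(f"{n}2.npz",im=im,P=P)
a=cv2.imread("pics/side2.png")[120:240,180:340]; b=cv2.imread("pics/wrist2.png")
cv2.imwrite("pics/c2.png",np.hstack([cv2.resize(a,(400,300)),cv2.resize(b,(400,300))]))
E
```

```text
6.8083 0.01727190292225029 53.60528111457825 [0.55927827 0.21244671 1.16819497] [0.37699804 0.29888232 0.10210031]
False
10.7667 0.017104050811725446 [-2.35414532  0.74969532  3.32197116] [ 0.46513541 -0.01228826  0.1016764 ]
```

View pics/c2.png

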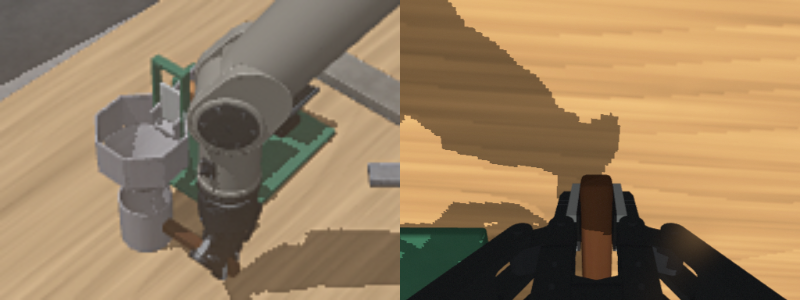

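The tin stands under the funnel, with the handle still pinched. I'll release it, retreat, and check from the side camera.

```bash
python3 - <<'E'
from h import *
env.grip(.06); p=np.array(env.get_state()["tcp_pos"])
env.movel([p[0],p[1],.16],velocity=.1)
env.movel([p[0]-.03,p[1],.40],velocity=.25)
env.reach([.45,-.30,.40],quat(FY)); 
im,d,P=cloud("side"); cv2.imwrite("pics/side3.png",cv2.resize(im[120:240,180:340],(800,600))); np.savez("side3.npz",im=im,P=P)
print(env.get_state()["time"])
z=P[...,2]; sel=np.zeros(z.shape,bool); sel[120:260,180:340]=1
from scipy.optimize import least_squares
r=np.hypot(P[...,0]-OUT[0],P[...,1]-OUT[1])
for lo,hi,rad in((.01,.08,.039),(.18,.215,.06)):
    q=P[sel&(z>lo)&(z<hi)&(r<.075)&(P[...,1]>-.06)]
    q=q[(np.hypot(*(q[:,:2]-OUT).T)<.06)] if rad<.05 else q
    f=least_squares(lambda p:np.hypot(q[:,0]-p[0],q[:,1]-p[1])-rad,OUT,loss="soft_l1",f_scale=.002); print(len(q),f.x.round(4),q[:,2].min(),q[:,2].max())
E
```

```text
14.4083
370 [ 0.6078 -0.0043] 0.010039566481190282 0.07982215985689838
515 [ 0.6087 -0.0029] 0.1800047846447828 0.21493638820721153
```

View pics/side3.png

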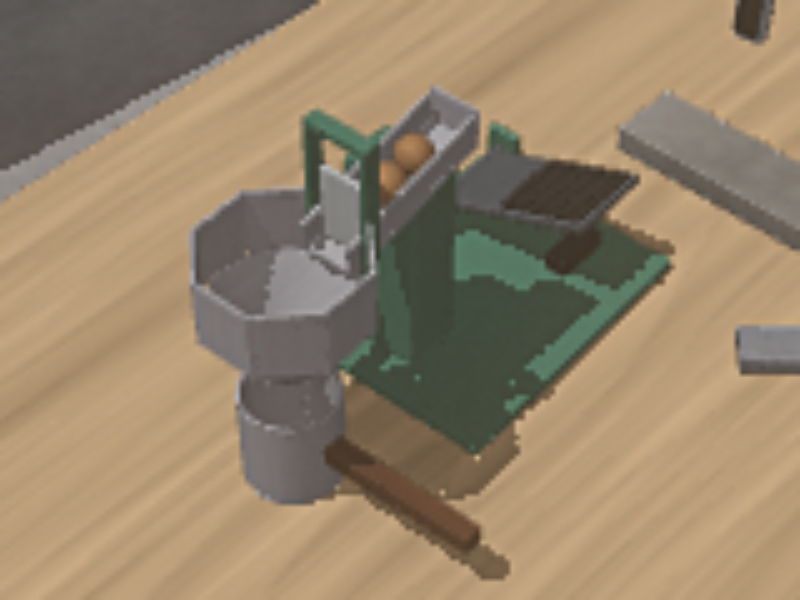

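The tin stands upright within 2 mm of the funnel axis, and the balls are still held by the gate. Next I'll press the pedal.

```bash
python3 - <<'E'
from h import *
env.grip(0); env.reach([*PAD,.25],quat(FY))
env.movel([*PAD,.17],velocity=.15); f0=np.array(env.get_state()["force"])
hit=env.movel([*PAD,.110],velocity=.06,stop_force=22)
s=env.get_state(); print(hit,s["time"],s["tcp_pos"],np.array(s["force"])-f0)
for i in range(3):
    env.dwell(.8); s=env.get_state(); print(s["time"],s["tcp_pos"],np.array(s["force"])-f0)
im,d,P=cloud("side"); cv2.imwrite("pics/side4.png",cv2.resize(im[120:240,180:340],(800,600)))
E
```

```text
True 17.3833 [ 0.58852605 -0.30493178  0.11572054] [-5.76455558  1.22838817 10.93931771]
18.1833 [ 0.5884698  -0.30493771  0.11566825] [-3.85245718  1.80743517 12.91472295]
18.9833 [ 0.58848602 -0.30494713  0.1156783 ] [-4.47430588  2.33556973 12.1212533 ]
19.7833 [ 0.58846733 -0.30497502  0.11565661] [-4.74705447  1.87865836 12.9196401 ]
```

View pics/side4.png

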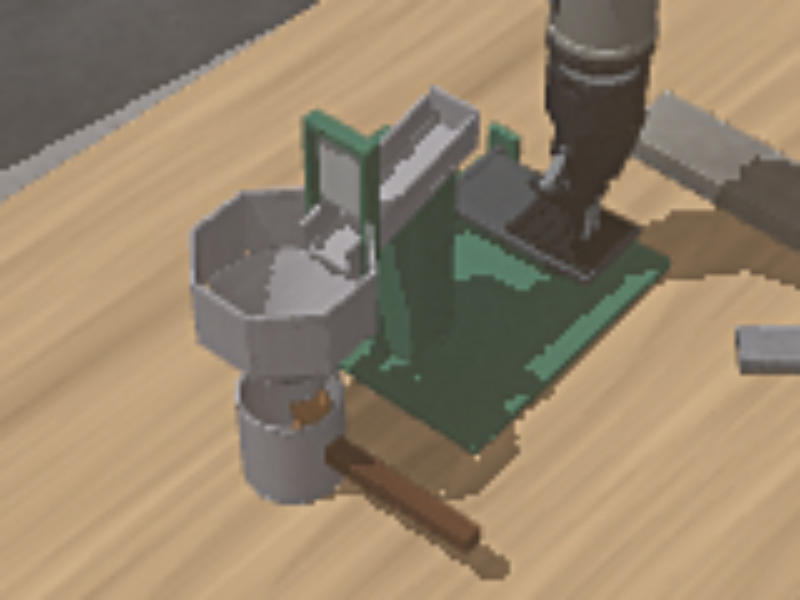

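The pedal is level at its stop, the channel is empty, and a ball shows in the tin. I'll release the pedal and check.

```bash
python3 - <<'E'
from h import *
env.dwell(.5)
env.movel([.5885,-.305,.17],velocity=.08); env.movel([.5885,-.305,.30],velocity=.2)
env.movel([.45,-.40,.40],velocity=.3); env.dwell(.5)
a,_,P=cloud("side"); b,_,_=cloud("top")
cv2.imwrite("pics/c5.png",np.hstack([cv2.resize(a[120:240,180:340],(400,300)),cv2.resize(b[120:240,210:370],(400,300),interpolation=cv2.INTER_CUBIC)]))
print(env.get_state()["time"])
E
```

```text
23.3667
```

View pics/c5.png

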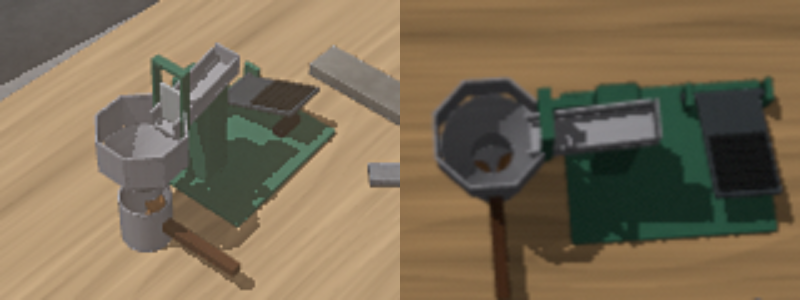

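The pedal is up, the channel and funnel are empty, and balls are visible through the outlet inside the tin at about (490,160). I'm handing in.

```bash
python3 -c "
from h import *
print(job.job_done())"
```

```text
the job is handed in; nothing more can be done
None
```

I handed the job in at about 23 s on the robot's clock: the tin stands within about 2 mm of the funnel axis, the channel and funnel are empty with balls visible in the tin (all three not counted one by one), and the pedal is back up; no verdict came back.

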